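# Lock the vacuum regulator and hold a panel flush on the sloped vacuum plate

## Task

Turn the vacuum regulator's bar knob until its pointer is on the mark, then slide the fork lock fully home over the knob. Then take the plywood panel by its rib, tilt it to match the sloped vacuum plate and press it there flush, centred and square, so that the sprung plate sinks about half of its travel without bottoming; finish while still gripping the panel and holding it pressed like that. Leave the jar, the tape roll and the screwdriver alone.

Things in the scene. Friction and masses are not known exactly. Their poses are not given: they have to be found in the camera images.
- regulator: Vacuum regulator, a grey block 80 (x) x 220 (y) x 40 mm high, fixed to the bench; a gauge (disc 30 mm wide, 8 mm high) near its -y end. Origin: centre of its underside; z up. The knob's axis is at x = 0, y = -30 mm; the mark is a 20 mm white line on its top at x = 0, y = -66 mm, between knob and gauge. The fork lock slides along y on the +y half.
- knob (a joint): Knob angle in rad, positive counterclockwise from above; 0 = pointer on the mark, the bar lying along the regulator's y axis. It starts 0.5 to 1.3 and turns between -1.6 and 1.6; friction (0.05 N m) keeps it where it is left. On the mark means within 0.15 rad.
- knob_grip (a point): On the knob's axis, 70 mm above the bench, turns with the knob. Black knob: a disc 46 mm wide and 7 mm high on the block, with an upright bar across it 10 mm thick (point x), 44 mm long (point y), its top 78 mm above the bench. A white pointer line runs from the axis to the bar's -y end. Top of the fork's prongs: 54 mm above the bench; open, they clear the bar.
- lock (a joint): Travel of the fork lock in m: 0 = open (start), 0.030 = fully home with its two prongs on either side of the knob's bar (the gap is 18 mm). It moves towards the regulator's -y, towards the knob, against 1.5 N friction and stays where it is left. Must only be slid when the knob is on the mark; home means at least 0.026.
- lock_tab (a point): Middle of the lock's upright aluminium tab, 75 mm above the bench, moves with the lock; axes as the regulator's. The tab is 12 mm thick (x), 26 mm long (y), rising from 54 to 85 mm above the bench on a sled 40 x 40 mm. It stands 80 mm from the knob's axis when open, 50 mm when home.
- panel: Loose plywood panel 80 (x) x 110 (y) x 9 mm, 0.09 to 0.17 kg, lying flat with its grip rib up. The rib stands on the middle of the top: 54 mm long (x), 16 mm thick (y), its top 39 mm above the underside. Origin: centre of the underside; z out through the rib. It may be put on the plate either way round.
- face_center (a point): Centre of the upper face of the sloped vacuum plate (aluminium, 120 (x) x 140 (y) x 10 mm, nine ports), 86 to 103 mm above the bench; sinks with it. z: outward normal; y level; x up the slope, away from the robot. The slope is 0.20 to 0.56 rad, differs each time and does not give. The panel's underside goes on this face, its origin on this point, its x along this x.
- face (a joint): How far the sprung plate is sunk along its normal, in m: 0 = at rest, 0.010 = bottomed. It takes about 3 N to start and 12 N more per 10 mm (about 9 N at half travel).
- jar: Bystander: glass screw jar, 64 mm wide, 85 mm high; origin at its underside.
- tape: Bystander: roll of tape lying flat, 90 mm wide, 24 mm high; origin at its underside.
- screwdriver: Bystander: screwdriver, 190 mm long, lying on the bench.
Not all that is in view belongs to the job. Of the things like the panel, leave any that is orange; of the rest the larger one is meant.

How it is judged:
By the outcome, as a careful person would: the job done as asked, in the order asked, and still so for the second after the job is handed in, while the arm keeps its last pose, push and grip.
It also fails if it takes over 54 s, if anything falls off the work surface, if the arm or the gripper's body presses on something with over 40 N, if the wrist force passes 120 N, or if a joint passes its speed limit or range.

## Robot

A 6-joint arm with a two-finger parallel gripper is mounted at the origin on the work surface. World frame = base frame: x ahead of the robot, y to its left, z up, the work surface at z = 0. Lengths are in m, angles in rad, forces in N, time in s.
With the tool pointing down it reaches from about 0.35 to 0.725 m from the base axis. Payload 4.3 kg.
Tool frame: the origin (TCP) lies midway between the tips of the shut fingers; the grasp point (between the pads) lies 19 mm behind it; z points along the fingers, y is the line along which they close (so a half turn about z gives the same grasp; the last joint's range is limited). The gripper opens to 85 mm and grips with 20 to 120 N. Pads are 22 mm wide; open, the fingers measure 114 mm over their backs; the gripper's body (76 mm by 85 mm) begins 54 mm behind the grasp point. The pads swing forward as they close: fully open they stand 13 mm farther back than shut.
Start: joints at [1.071, 0.377, 0.081, 1.274, 0, 1.46], TCP at [0.219, 0.532, 0.231] pointing down, gripper open.
Joint ranges: [-2.72, 2.72], [-0.84, 1.66], [-1.02, 1.22], [-1.77, 2.12], [-1.37, 1.28], [-3.14, 3.14]. Speed limits (rad/s): [2.57, 2.57, 3.14, 3.14, 3.14, 3.14].

## Interface

Orientations are given as a unit quaternion [w, x, y, z].
In Python, from cell import bot gives the robot as it stands. The module is installed in compiled form; this text tells all that it offers.
- The arm moves only by the shell command python3 -m jog 'ROWS' [FORCE]. ROWS is JSON, a list of rows, each a list of 7 numbers: the shift along the tool's x, y, z in m, then the turn, a rotation vector about the tool's x, y, z in rad, then the opening, from 0 (shut) to 1 (fully open). In form: [[tx, ty, tz, ax, ay, az, claw], ...]. A call has 1 to 20 rows; each row is the pose to reach, as a shift and turn from the pose commanded when the call began, along the tool's axes at that moment; what a row does not reach only later rows make up. A row lasts 1/10 s, in which the tool goes at most 50 mm and 8.59 degrees, less where a joint would pass 70% of its speed; a pose out of reach is approached as far as the arm can. A call with a gripper value outside its range is refused whole. The fingers move at their own pace and stop on an object; FORCE is the grip in N (left out, the last holds). Time passes only in rows, so rows that repeat a pose let the fingers close. It gives the time, the measured TCP pose, the force, the opening and the grip force at its end, in the units of the state.
- bot.observe(): the state, without advancing time (a new reading comes with each control period).
- bot.read_camera(name): name is "side" or "top"; returns (picture, depth): 420x560x3 uint8, red, green, blue; 420x560 float32, m along the optical axis (not along the pixel's ray), 0 where there is no reading.
- bot.camera_model(name): a dict with "fx", "fy", "cx", "cy" (pixels), "k1" (the pictures are not rectified: a ray, as slopes to the right and down, at radius r is drawn at 1 + k1 r^2 times it, then the intrinsics apply), "R" (3x3) and "t" (3): a world point X has camera coordinates R X + t. Camera axes: x right, y down, z forward; pixel columns grow to the right and rows downward; lengths in m; the calibration is good to about 2 mm. A picture is of the moment at which its call begins. camera_model takes no time and is no camera call.
- bot.finish_job(): hands the job in; it is judged then, once.
Trained networks look in the newest picture that a camera, given by its name, has taken for a name from the list of things; names that differ only in an ending like _2 or _b are one class to them, and where a whole thing is asked for, a point or a joint stands for the part that bears it (a point fixed in the world has none). Each returns a list of dicts, best first, with "conf" (0 to 1); they miss things now and then, are a little off and sometimes report something else, mostly with a low value. They report only what shows in the picture. A call takes as long as a camera call. They do not tell look-alikes from the thing itself.
- bot.search_frame(camera, query): "box" ([left, top, width, height] in pixels, round what is visible of it).
- bot.place_of(camera, query): "uv" ([column, row] in pixels: a listed point, or the origin of a listed thing).
The state is a dict: "time": time; "joint_pos": joint angles; "joint_velocities": joint speeds; "tau": joint torques, N m; "position": TCP position; "ee_rot": TCP orientation; "force": force on the tool from outside, world axes, zero at the start; "torque": the same for the moment, N m; "finger_gap": finger opening in m; "finger_force": force on a finger pad.
Only numpy, scipy, OpenCV 4.12 (cv2) and the standard library are available. Lean on these libraries where they do the work, as an engineer would, in place of code of your own. Each camera call takes 0.05 s, during which the arm holds its last target. There are 200 camera calls.

## Working session

There is one attempt and no reset: what is moved stays moved. The work goes in short steps, Python scripts to look and compute and a shell command to move; the robot and the scene stay as the last step left them, time stands still between calls to the robot, and variables do not carry over. Pictures are saved under pics/ and viewed, at most 10 in all, crops included, and the job is handed in when it is done.

```bash
mkdir -p pics
cat > h.py <<'E'
import numpy as np, cv2
from cell import bot
from scipy.spatial.transform import Rotation as Ro
def ray(c,uv):
    m=bot.camera_model(c); d=np.array([(uv[0]-m['cx'])/m['fx'],(uv[1]-m['cy'])/m['fy']]); u=d.copy()
    for _ in range(10): u=d/(1+m['k1']*(u@u))
    R=np.array(m['R']); t=np.array(m['t']); return -R.T@t, R.T@np.array([u[0],u[1],1.]), 
def atz(c,uv,z):
    o,d=ray(c,uv); return o+d*(z-o[2])/d[2]
def cloud(c,depth):
    m=bot.camera_model(c); v,u=np.mgrid[0:420,0:560]
    dx=(u-m['cx'])/m['fx']; dy=(v-m['cy'])/m['fy']; x,y=dx.copy(),dy.copy()
    for _ in range(10):
        s=1+m['k1']*(x*x+y*y); x,y=dx/s,dy/s
    P=np.stack([x*depth,y*depth,depth],-1); R=np.array(m['R']); return (P-np.array(m['t']))@R
def save(n,p): cv2.imwrite('pics/'+n,p[:,:,::-1])
def pose():
    s=bot.observe(); q=s['ee_rot']; return np.array(s['position']),Ro.from_quat([q[1],q[2],q[3],q[0]]),s
E
python3 - <<'E'
from h import *
np.set_printoptions(precision=4,suppress=True)
for c in('top','side'):
    p,d=bot.read_camera(c); save(c+'0.png',p); np.save(c+'0.npy',d)
    P=cloud(c,d)
    for q in ['regulator','knob_grip','lock_tab','panel','face_center','jar','tape','screwdriver']:
        for r in bot.place_of(c,q)[:3]:
            uv=r['uv']; i,j=int(round(uv[1])),int(round(uv[0]))
            if 0<=i<420 and 0<=j<560: print(c,q,round(r['conf'],2),np.round(uv,1),P[i,j])
p,R,s=pose(); print(p,R.as_matrix(),s['time'],s['force'])
E
```

```text
top regulator 0.63 [130.2 219.9] [0.4947 0.3081 0.0452]
top knob_grip 0.48 [128.9 220.6] [0.4923 0.3104 0.046 ]
top lock_tab 0.59 [101.8 207.8] [0.5242 0.3694 0.0687]
top panel 0.89 [386.7 264.3] [ 0.3715 -0.33    0.0272]
top panel 0.76 [433.7 167.8] [ 0.6127 -0.4616  0.0311]
top panel 0.66 [373.7 207.1] [ 0.5149 -0.2981  0.0424]
top face_center 0.71 [262.4 163.3] [ 0.622  -0.0221  0.0916]
top jar 0.59 [151.9 150. ] [0.6662 0.2501 0.0577]
top tape 0.79 [348.9 131.9] [ 0.7173 -0.251  -0.0028]
top tape 0.41 [265.1 162.6] [ 0.6226 -0.0292  0.0869]
top screwdriver 0.78 [257.9 240.9] [ 0.4366 -0.0068  0.0152]
side regulator 0.64 [227.6 163.4] [0.4882 0.255  0.0413]
side knob_grip 0.57 [226.3 149.8] [0.4902 0.2842 0.0684]
side lock_tab 0.72 [229.7 129.6] [0.5216 0.364  0.0861]
side lock_tab 0.65 [281.  160.1] [0.6545 0.2562 0.0192]
side panel 0.81 [298.2 326. ] [ 0.5023 -0.3292  0.0177]
side panel 0.72 [234.8 347.2] [ 0.3652 -0.3332  0.006 ]
side face_center 0.72 [303.4 201.1] [ 0.6196 -0.0255  0.0878]
side jar 0.91 [285.3 157.7] [0.6635 0.2455 0.0319]
side tape 0.94 [369.6 281.5] [ 0.7106 -0.2519 -0.0003]
side screwdriver 0.64 [233.3 236.8] [ 0.4375 -0.0146  0.0014]
[0.2185 0.5319 0.2313] [[-0.925   0.3799  0.0001]
 [ 0.3799  0.925   0.0001]
 [ 0.      0.0002 -1.    ]] 0.9 [-0.5459  0.3449  0.6814]
```

View pics/top0.png

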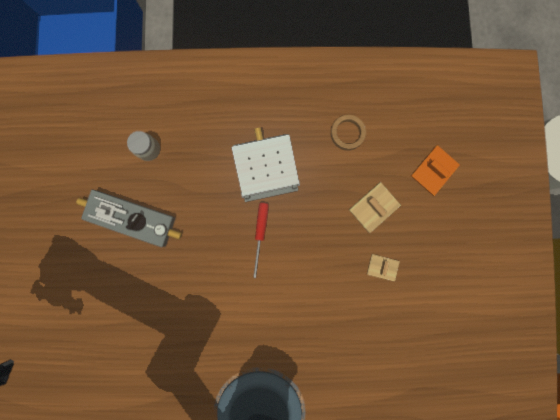

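Run:
```python
import cv2
a=cv2.imread('pics/top0.png')
x=cv2.resize(a[175:275,70:190],None,fx=4,fy=4,interpolation=2); y=cv2.resize(a[140:300,340:480],None,fx=2.5,fy=2.5,interpolation=2)
cv2.imwrite('pics/crop0.png',cv2.hconcat([x[:400,:450],y[:400,:350]]))
```

```text
(no output)
```

View pics/crop0.png

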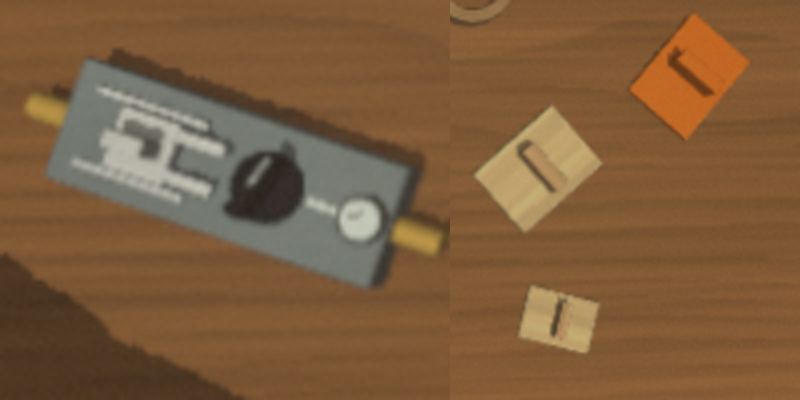

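The picture shows the regulator at about (128,218), with the knob at (136,221), the gauge at (160,230) and the fork and tab at (108,211). The pointer is turned roughly 1.1 rad counterclockwise of the mark. The plate is at (265,167), the screwdriver at (260,235), the jar at (142,145) and the tape at (349,132).

Three things look like the panel: orange at (436,170), small plywood at (384,267) and large plywood at (375,207). The crop confirms that the large plywood at (375,207) is meant, because it isn't orange and is the larger of the other two.

```bash
cat > meas.py <<'E'
from h import *
np.set_printoptions(precision=4,suppress=True)
def rect(P,msk,name):
    r=cv2.minAreaRect(P[msk][:,:2].astype(np.float32)); b=cv2.boxPoints(r); print(name,msk.sum(),'c',np.array(r[0]),'size',np.array(r[1]),'ang',np.radians(r[2])); return r
def near(P,x,y,r,z0,z1): return (np.hypot(P[...,0]-x,P[...,1]-y)<r)&(P[...,2]>z0)&(P[...,2]<z1)
E
python3 - <<'E'
from meas import *
for c in('top','side'):
    P=cloud(c,np.load(c+'0.npy')); im=cv2.imread('pics/%s0.png'%c); 
    rect(P,near(P,.49,.315,.13,.030,.047),c+' reg')
    m=near(P,.482,.29,.035,.06,.09); 
    if m.sum()>3: rect(P,m,c+' bar')
    m=near(P,.52,.365,.035,.062,.095); 
    if m.sum()>3: rect(P,m,c+' tab')
    rect(P,near(P,.51,-.30,.085,.004,.06),c+' panel')
    m=near(P,.51,-.30,.05,.02,.06)
    if m.sum()>3: rect(P,m,c+' rib'); print('ribz',np.percentile(P[m][:,2],[50,90]))
    m=near(P,.62,-.023,.045,.06,.13); Q=P[m]; A=np.c_[Q[:,:2],np.ones(len(Q))]
    w=np.ones(len(Q),bool)
    for _ in range(5):
        k=np.linalg.lstsq(A[w],Q[w,2],rcond=None)[0]; e=A@k-Q[:,2]; w=abs(e)<.004
    print(c,'plate',k,'slope',np.arctan(np.hypot(k[0],k[1])),'upaz',np.arctan2(k[1],k[0]),'rms',e[w].std(),w.sum())
    big=near(P,.62,-.023,.13,.05,.15)&(abs(P[...,:2]@k[:2]+k[2]-P[...,2])<.006)
    r=rect(P,big,c+' plate'); print('z at c',np.array(r[0])@k[:2]+k[2])
E
```

```text
top reg 2081 c [0.4986 0.3132] size [0.2556 0.0792] ang 1.222787218716574
top bar 98 c [0.491  0.2912] size [0.011 0.041] ang 0.949293690833805
top tab 73 c [0.5174 0.3672] size [0.029  0.0116] ang 1.2410883285695442
top panel 1378 c [ 0.512 -0.303] size [0.1596 0.1585] ang 0.592803679685098
top rib 171 c [ 0.5161 -0.3074] size [0.0537 0.0168] ang 0.6928008512437203
ribz [0.0388 0.0417]
top plate [ 0.2167  0.0412 -0.0445] slope 0.21714775786006305 upaz 0.18789022613800285 rms 0.0016480406121980689 1132
top plate 2952 c [ 0.6178 -0.0298] size [0.1177 0.1403] ang 0.19199835174709293
z at c 0.08815319601791563
side reg 787 c [0.4963 0.309 ] size [0.2463 0.0812] ang 1.235101276122937
side bar 90 c [0.4885 0.2894] size [0.0159 0.045 ] ang 0.9727751150601699
side tab 48 c [0.5161 0.366 ] size [0.0314 0.0127] ang 1.1769275847454097
side panel 1669 c [ 0.5191 -0.2898] size [0.1287 0.1371] ang 0.7541192698154404
side rib 249 c [ 0.5132 -0.3104] size [0.0558 0.0171] ang 0.6918031645203493
ribz [0.0373 0.0398]
side plate [ 0.2102  0.0404 -0.0414] slope 0.21087237788135035 upaz 0.18974972761171482 rms 0.001531646064990437 713
side plate 1997 c [ 0.6136 -0.0306] size [0.1192 0.1444] ang 0.202688812994889
z at c 0.0863670642699477
```

```bash
python3 -m jog '[[-0.343,-0.120,0.08,0,0,0.22,0.5],[-0.343,-0.120,0.08,0,0,0.22,0.5],[-0.343,-0.120,0.08,0,0,0.22,0.5],[-0.343,-0.120,0.08,0,0,0.22,0.5],[-0.343,-0.120,0.08,0,0,0.22,0.5],[-0.343,-0.120,0.08,0,0,0.22,0.5],[-0.343,-0.120,0.08,0,0,0.22,0.5],[-0.343,-0.120,0.08,0,0,0.22,0.5],[-0.343,-0.120,0.08,0,0,0.22,0.5],[-0.343,-0.120,0.08,0,0,0.22,0.5],[-0.343,-0.120,0.11,0,0,0.22,0.5],[-0.343,-0.120,0.11,0,0,0.22,0.5],[-0.343,-0.120,0.11,0,0,0.22,0.5]]' 60
python3 - <<'E'
from meas import *
p,R,s=pose(); print(p,R.as_matrix(),s['joint_pos'],s['time'])
p,d=bot.read_camera('side'); save('side1.png',cv2.resize(p[80:220,150:310],None,fx=4,fy=4,interpolation=cv2.INTER_CUBIC))
E
```

```text
time: 2.2
position: [0.4885, 0.2912, 0.1214]
ee_rot: [-0.001, 0.299, 0.954, -0.001]
force: [-0.2, 0.6, 0.9]
finger_gap: 0.0427
finger_force: 0.0
[0.4885 0.2912 0.1214] [[-0.8209  0.5711 -0.0018]
 [ 0.5711  0.8209 -0.0005]
 [ 0.0012 -0.0014 -1.    ]] [ 0.4259  0.4203 -0.145   1.0074  0.0003  1.0338] 2.2
```

View pics/side1.png

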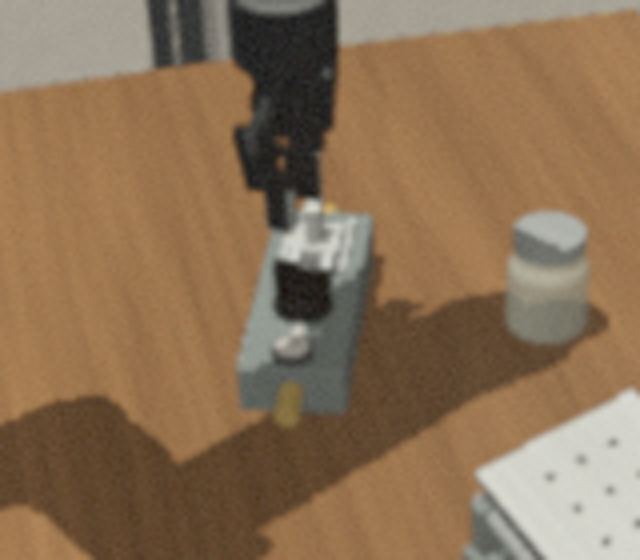

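The crop shows the fingers above the bar knob, which is at crop (303,285), and clear of the tab. I'll go down and grip.

```bash
python3 -m jog '[[-0.0015,0.0005,0.03,0,0,0,0.5],[-0.0015,0.0005,0.05,0,0,0,0.5],[-0.0015,0.0005,0.064,0,0,0,0.5],[-0.0015,0.0005,0.064,0,0,0,0.3],[-0.0015,0.0005,0.064,0,0,0,0],[-0.0015,0.0005,0.064,0,0,0,0],[-0.0015,0.0005,0.064,0,0,0,0],[-0.0015,0.0005,0.064,0,0,0,0]]' 40
```

```text
time: 3.05
position: [0.4929, 0.2915, 0.0589]
ee_rot: [0.001, 0.3, 0.954, 0.002]
force: [-0.8, 4.4, 4.4]
finger_gap: 0.0091
finger_force: 45.0
```

```bash
python3 -m jog '[[0,0,0,0,0,0.13,0],[0,0,0,0,0,0.26,0],[0,0,0,0,0,0.39,0],[0,0,0,0,0,0.52,0],[0,0,0,0,0,0.65,0],[0,0,0,0,0,0.78,0],[0,0,0,0,0,0.91,0],[0,0,0,0,0,1.04,0],[0,0,0,0,0,1.17,0],[0,0,0,0,0,1.3,0],[0,0,0,0,0,1.3,0],[0,0,0,0,0,1.3,0]]'
python3 -c "
from meas import *
p,R,s=pose(); print(p,R.as_matrix(),s['joint_pos'],s['torque'])"
```

```text
time: 4.25
position: [0.4897, 0.2906, 0.0589]
ee_rot: [-0.001, 0.816, 0.578, -0.001]
force: [-7.8, 1.9, 12.6]
finger_gap: 0.0089
finger_force: 46.3
[0.4897 0.2906 0.0589] [[ 0.3318  0.9433 -0.0028]
 [ 0.9433 -0.3318  0.0015]
 [ 0.0005 -0.0031 -1.    ]] [ 0.4228  0.4759 -0.2331  0.8637  0.0025  2.3318] [ 0.3619  1.7276 -0.0185]
```

```bash
python3 -m jog '[[0,0,0,0,0,0,0.5],[0,0,0,0,0,0,0.5],[0,0,0,0,0,0,0.5],[0,0,-0.03,0,0,0,0.5],[0,0,-0.06,0,0,0,0.5],[0.04,0,-0.07,0,0,0,0.5],[0.08,0,-0.07,0,0,0,0.5],[0.08,0,-0.07,0,0,0,0.5],[0.08,0,-0.07,0,0,0,0.5]]'
python3 - <<'E'
from meas import *
p,R,s=pose(); print(p,R.as_matrix()[:,1],s['force'])
for c,(v,u) in dict(top=(175,80),side=(90,170)).items():
    p,d=bot.read_camera(c); P=cloud(c,d)
    m=near(P,.49,.2905,.026,.06,.082); 
    if m.sum()>3: rect(P,m,c+' bar')
    save(c+'2.png',cv2.resize(p[v:v+100,u:u+120],None,fx=4,fy=4,interpolation=cv2.INTER_CUBIC))
cv2.imwrite('pics/both2.png',cv2.resize(cv2.hconcat([cv2.imread('pics/top2.png'),cv2.imread('pics/side2.png')]),None,fx=.83,fy=.83))
E
```

```text
time: 5.15
position: [0.5183, 0.3658, 0.1266]
ee_rot: [0.0, 0.816, 0.578, -0.0]
force: [-0.5, -0.1, -0.2]
finger_gap: 0.0429
finger_force: 0.0
[0.5183 0.3658 0.1266] [ 0.9434 -0.3317 -0.0001] [-0.5354 -0.1364 -0.2177]
top bar 88 c [0.4902 0.2919] size [0.0432 0.01  ] ang 1.2028137768570888
side bar 51 c [0.4888 0.2892] size [0.0449 0.0097] ang 1.2419344148478624
```

View pics/both2.png

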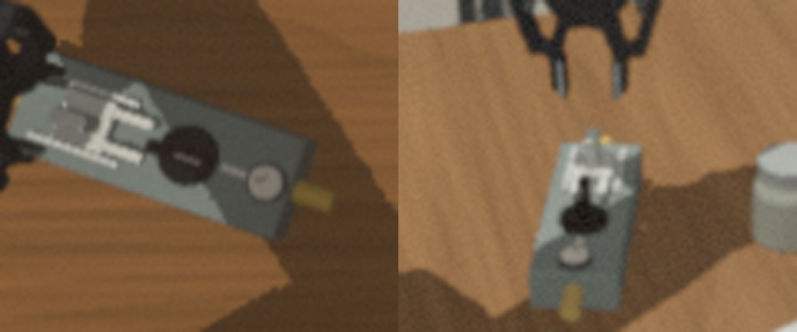

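The pointer, at (187,158) in the left crop, is in line with the mark and gauge, and the bar lies along the regulator at 1.20–1.24 against 1.23. Next is the lock.

```bash
python3 -m jog '[[0,0,0.03,0,0,0,0.5],[0,0,0.05,0,0,0,0.5],[0,0,0.065,0,0,0,0.5],[0,0,0.065,0,0,0,0.3],[0,0,0.065,0,0,0,0],[0,0,0.065,0,0,0,0],[0,0,0.065,0,0,0,0],[-0.005,0,0.065,0,0,0,0],[-0.010,0,0.065,0,0,0,0],[-0.015,0,0.065,0,0,0,0],[-0.020,0,0.065,0,0,0,0],[-0.025,0,0.065,0,0,0,0],[-0.029,0,0.065,0,0,0,0],[-0.031,0,0.065,0,0,0,0],[-0.031,0,0.065,0,0,0,0],[-0.031,0,0.065,0,0,0,0]]' 40
```

```text
time: 6.85
position: [0.5063, 0.3366, 0.0625]
ee_rot: [-0.001, 0.816, 0.578, -0.001]
force: [-4.7, 2.4, -1.6]
finger_gap: 0.0112
finger_force: 40.3
```

```bash
python3 -m jog '[[-0.031,0,0,0,0,0,0.5],[0,0,0,0,0,0,0.5],[0,0,0,0,0,0,0.5],[0,0,-0.05,0,0,0,0.5],[0,0,-0.1,0,0,0,0.5],[0,0,-0.14,0,0,0,0.5]]' | head -2
python3 - <<'E'
from meas import *
p,R,s=pose(); print(p,s['force'])
for c in('top','side'):
    p,d=bot.read_camera(c); P=cloud(c,d)
    for n,x,y in(('bar',.49,.2905),('tab',.507,.339)):
        m=near(P,x,y,.026 if n=='bar' else .02,.062,.09); 
        if m.sum()>3: rect(P,m,c+n)
    save(c+'3.png',p)
E
```

```text
time: 7.45
position: [0.5099, 0.3367, 0.2069]
[0.5099 0.3367 0.2069] [ 0.9063 -0.7655  1.0257]
topbar 86 c [0.4901 0.2919] size [0.043  0.0099] ang 1.2164928374801718
toptab 70 c [0.5068 0.3388] size [0.0261 0.0117] ang 1.2614330150849864
sidebar 49 c [0.4884 0.2883] size [0.0442 0.0095] ang 1.2358821149545482
sidetab 45 c [0.505  0.3337] size [0.0273 0.0129] ang 1.1957972794911116
```

The first row there carried an unintended extra 31 mm shift. The measurements still show the tab 48–50 mm from the knob's axis (home) and the bar on the mark, so no harm was done. Next I'll move to above the panel.

```bash
python3 -m jog '[[-0.607,0.219,0,0,0,-2.6,0.6],[-0.607,0.219,0,0,0,-2.6,0.6],[-0.607,0.219,0,0,0,-2.6,0.6],[-0.607,0.219,0,0,0,-2.6,0.6],[-0.607,0.219,0,0,0,-2.6,0.6],[-0.607,0.219,0,0,0,-2.6,0.6],[-0.607,0.219,0,0,0,-2.6,0.6],[-0.607,0.219,0,0,0,-2.6,0.6],[-0.607,0.219,0,0,0,-2.6,0.6],[-0.607,0.219,0,0,0,-2.6,0.6],[-0.607,0.219,0,0,0,-2.6,0.6],[-0.607,0.219,0,0,0,-2.6,0.6],[-0.607,0.219,0,0,0,-2.6,0.6],[-0.607,0.219,0,0,0,-2.6,0.6],[-0.607,0.219,0,0,0,-2.6,0.6],[-0.607,0.219,0,0,0,-2.6,0.6],[-0.607,0.219,0,0,0,-2.6,0.6],[-0.607,0.219,0,0,0,-2.6,0.6],[-0.607,0.219,0,0,0,-2.6,0.6],[-0.607,0.219,0,0,0,-2.6,0.6]]'
python3 - <<'E'
from meas import *
p,R,s=pose(); print(p,R.as_matrix(),s['joint_pos'],s['force'])
for c in('top','side'):
    p,d=bot.read_camera(c); P=cloud(c,d); save(c+'4.png',p)
    m=near(P,.515,-.309,.045,.02,.06); rect(P,m,c+' rib')
    hsv=cv2.cvtColor(p,cv2.COLOR_RGB2HSV); 
    m=near(P,.515,-.309,.08,.003,.05)&(hsv[...,2]>140)&(hsv[...,1]<150)
    rect(P,m,c+' panel')
E
```

```text
time: 9.55
position: [0.5131, -0.3098, 0.203]
ee_rot: [0.0, -0.338, 0.941, -0.001]
force: [0.6, 0.6, 0.6]
finger_gap: 0.0513
finger_force: 0.0
[ 0.5131 -0.3098  0.203 ] [[-0.7714 -0.6364  0.0016]
 [-0.6364  0.7714 -0.0018]
 [-0.0001 -0.0024 -1.    ]] [-0.6489  0.4336  0.0926  1.2274 -0.0005 -1.3387] [0.5559 0.5701 0.6208]
top rib 156 c [ 0.5172 -0.3069] size [0.0515 0.0174] ang 0.7104197923834664
top panel 928 c [ 0.5101 -0.3019] size [0.123  0.1153] ang 1.5154652935649198
side rib 247 c [ 0.5134 -0.3102] size [0.0545 0.0167] ang 0.686904945485421
side panel 1610 c [ 0.5004 -0.3166] size [0.1112 0.1468] ang 0.6980260398814829
```

```bash
python3 -m jog '[[-0.0024,0,0.05,0,0,0,0.6],[-0.0024,0,0.1,0,0,0,0.6],[-0.0024,0,0.14,0,0,0,0.6],[-0.0024,0,0.17,0,0,0,0.6],[-0.0024,0,0.188,0,0,0,0.6],[-0.0024,0,0.188,0,0,0,0.4],[-0.0024,0,0.188,0,0,0,0],[-0.0024,0,0.188,0,0,0,0],[-0.0024,0,0.188,0,0,0,0],[-0.0024,0,0.188,0,0,0,0]]' 80
python3 -c "
from meas import *
p,R,s=pose(); print(p,R.as_matrix())"
```

```text
time: 10.65
position: [0.5157, -0.3083, 0.0158]
ee_rot: [0.001, -0.338, 0.941, -0.001]
force: [-0.6, -0.4, 2.4]
finger_gap: 0.0143
finger_force: 80.1
[ 0.5157 -0.3083  0.0158] [[-0.7712 -0.6366  0.0025]
 [-0.6366  0.7712 -0.0017]
 [-0.0008 -0.0029 -1.    ]]
```

```bash
cat > goal.py <<'E'
from meas import *
def goal(c,s,a,h,grip=.0158,ex=0.):
    """rows for panel origin at c + h*n, tool x = -plate x"""
    n=np.array([-np.sin(s)*np.cos(a),-np.sin(s)*np.sin(a),np.cos(s)]); y=np.array([-np.sin(a),np.cos(a),0]); x=np.cross(y,n)
    T=np.c_[-x,y,-n]; p,R,st=pose(); C=R.as_matrix()
    tgt=c+n*(h+grip)-T[:,0]*ex
    print('h',h,'tcp',tgt,'shift',C.T@(tgt-p),'rot',Ro.from_matrix(C.T@T).as_rotvec())
E
python3 - <<'E'
from goal import *
c=np.array([.6157,-.0302,.0873])
goal(c,.214,.192,.06);
E
```

```text
h 0.06 tcp [ 0.5999 -0.0333  0.1614] shift [-0.2401  0.158  -0.1458] rot [ 0.0506 -0.208   0.4964]
```

```bash
python3 -m jog '[[0,0,-0.03,0,0,0,0],[0,0,-0.08,0,0,0,0],[0,0,-0.13,0,0,0,0],[0,0,-0.18,0,0,0,0],[-0.03,0.02,-0.2,0.007,-0.03,0.07,0],[-0.07,0.045,-0.2,0.015,-0.06,0.15,0],[-0.11,0.07,-0.2,0.022,-0.09,0.22,0],[-0.15,0.1,-0.2,0.03,-0.125,0.3,0],[-0.19,0.125,-0.2,0.04,-0.16,0.38,0],[-0.22,0.145,-0.2,0.046,-0.19,0.45,0],[-0.24,0.158,-0.19,0.051,-0.208,0.496,0],[-0.24,0.158,-0.17,0.051,-0.208,0.496,0],[-0.24,0.158,-0.146,0.051,-0.208,0.496,0],[-0.24,0.158,-0.146,0.051,-0.208,0.496,0],[-0.24,0.158,-0.146,0.051,-0.208,0.496,0]]'
python3 - <<'E'
from goal import *
p,R,s=pose(); print(p,R.as_matrix(),s['joint_pos'],s['force'],s['finger_gap'])
n=-R.as_matrix()[:,2]; o=p-n*.0158; print('expected panel origin',o)
for c in('top','side'):
    im,d=bot.read_camera(c); P=cloud(c,d); save(c+'5.png',im); np.save(c+'5.npy',d)
    q=(P-o)@R.as_matrix(); # tool-frame rel. panel origin
    m=(abs(q[...,0])<.06)&(abs(q[...,1])<.075)&(q[...,2]<-.004)&(q[...,2]>-.014)
    if m.sum()>20:
        r=cv2.minAreaRect(q[m][:,:2].astype(np.float32)); print(c,'panel in tool',m.sum(),r,'z',np.median(q[m][:,2]),'xy pct',np.percentile(q[m][:,:2],[1,99],axis=0).ravel())
        A=np.c_[q[m][:,:2],np.ones(m.sum())]; print('tilt',np.linalg.lstsq(A,q[m][:,2],rcond=None)[0])
cv2.imwrite('pics/both5.png',cv2.hconcat([cv2.resize(cv2.imread('pics/top5.png')[100:240,190:340],(400,373),interpolation=2),cv2.resize(cv2.imread('pics/side5.png')[100:240,230:380],(400,373),interpolation=2)]))
E
```

```text
time: 12.15
position: [0.5984, -0.0327, 0.1603]
ee_rot: [0.105, -0.095, 0.99, 0.011]
force: [0.4, -0.5, -0.9]
finger_gap: 0.0143
finger_force: 79.5
[ 0.5984 -0.0327  0.1603] [[-0.9599 -0.1912  0.205 ]
 [-0.1865  0.9815  0.0423]
 [-0.2093  0.0024 -0.9779]] [-0.2038  0.2868 -0.2607  0.8293  0.083  -0.3878] [ 0.3791 -0.47   -0.8913] 0.01430702881063646
expected panel origin [ 0.6016 -0.032   0.1449]
side panel in tool 766 ((0.0017098337411880493, -0.0015852786600589752), (0.11482997983694077, 0.08095117658376694), 89.73251342773438) z -0.00955563387803696 xy pct [-0.0385 -0.0569  0.0418  0.0513]
tilt [ 0.0057 -0.0042 -0.0095]
```

View pics/both5.png

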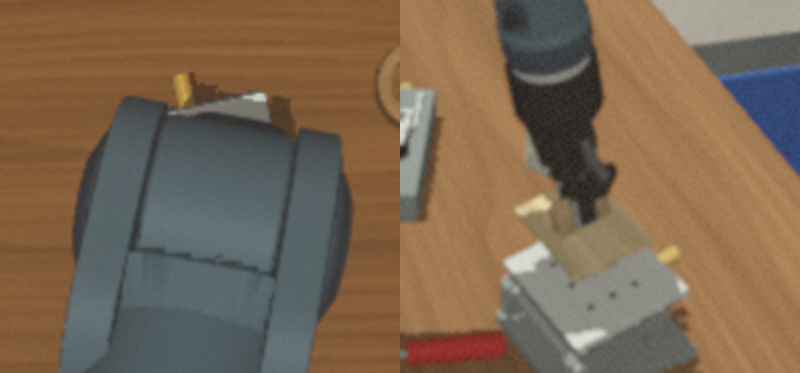

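The right crop shows the panel parallel to the plate and square to it, hovering above it. The grip is good. I'll use the side camera's relative offset as the target.

Run:
```python
from goal import *
c=np.array([.615,-.029,.0872])
for h in(.015,.005,0,-.005): goal(c,.214,.192,h)
```

```text
h 0.015 tcp [ 0.6086 -0.0302  0.1173] shift [0.0007 0.0012 0.0455] rot [ 0.001   0.0002 -0.0001]
h 0.005 tcp [ 0.6107 -0.0298  0.1075] shift [0.0007 0.0012 0.0555] rot [ 0.001   0.0002 -0.0001]
h 0 tcp [ 0.6117 -0.0296  0.1026] shift [0.0007 0.0012 0.0605] rot [ 0.001   0.0002 -0.0001]
h -0.005 tcp [ 0.6127 -0.0294  0.0978] shift [0.0007 0.0012 0.0655] rot [ 0.001   0.0002 -0.0001]
```

```bash
python3 -m jog '[[0.0007,0.0012,0.02,0,0,0,0],[0.0007,0.0012,0.035,0,0,0,0],[0.0007,0.0012,0.045,0,0,0,0],[0.0007,0.0012,0.05,0,0,0,0],[0.0007,0.0012,0.052,0,0,0,0],[0.0007,0.0012,0.052,0,0,0,0],[0.0007,0.0012,0.052,0,0,0,0]]'
cat > chk.py <<'E'
from goal import *
p,R,s=pose(); M=R.as_matrix(); n=-M[:,2]; print(p,'Ftool',np.array(s['force'])@M,'Ttool',np.array(s['torque'])@M,s['time'])
o=p-n*.0158; print('origin',o)
im,d=bot.read_camera('side'); P=cloud('side',d); q=(P-o)@M
m=(abs(q[...,0])<.06)&(abs(q[...,1])<.075)&(q[...,2]<-.005)&(q[...,2]>-.014)
r=cv2.minAreaRect(q[m][:,:2].astype(np.float32)); print('panel',r,np.median(q[m][:,2]))
m=(abs(q[...,0])<.08)&(abs(q[...,1])<.09)&(q[...,2]<.012)&(q[...,2]>-.003)
print('plate+panel',cv2.minAreaRect(q[m][:,:2].astype(np.float32)),np.median(q[m][:,2]))
A=np.c_[q[m][:,:2],np.ones(m.sum())]; print('plate plane in tool',np.linalg.lstsq(A,q[m][:,2],rcond=None)[0])
save('side_%d.png'%(s['time']*100),cv2.resize(im[120:240,230:370],None,fx=4,fy=4,interpolation=cv2.INTER_CUBIC))
E
python3 chk.py
```

```text
time: 12.95
position: [0.6093, -0.0297, 0.1101]
ee_rot: [0.106, -0.095, 0.99, 0.011]
force: [0.1, 0.6, -1.9]
finger_gap: 0.0143
finger_force: 79.5
[ 0.6093 -0.0297  0.1101] Ftool [0.1987 0.5808 1.871 ] Ttool [-0.0287  0.2492  0.0395] 12.95
origin [ 0.6126 -0.029   0.0947]
panel ((0.003049854189157486, -0.0013487227261066437), (0.11413176357746124, 0.08106403052806854), 89.25531768798828) -0.008606917563324806
plate+panel ((0.0001372992992401123, -0.002774350345134735), (0.14327895641326904, 0.12190932035446167), 89.90694427490234) 0.008342569520349513
plate plane in tool [0.0005 0.0039 0.0082]
```

```bash
python3 -m jog '[[-0.002,-0.001,0.003,0,0,0,0],[-0.002,-0.001,0.006,0,0,0,0],[-0.002,-0.001,0.007,0,0,0,0],[-0.002,-0.001,0.008,0,0,0,0],[-0.002,-0.001,0.008,0,0,0,0]]'; python3 chk.py
```

```text
time: 13.5
position: [0.6125, -0.0298, 0.102]
ee_rot: [0.105, -0.095, 0.99, 0.011]
force: [-2.2, -0.4, 1.6]
finger_gap: 0.0141
finger_force: 80.0
[ 0.6125 -0.0298  0.102 ] Ftool [ 1.8451 -0.0119 -2.0047] Ttool [0.056  0.3303 0.0486] 13.5
origin [ 0.6158 -0.0292  0.0866]
panel ((0.0028768926858901978, -0.0005783587694168091), (0.11410749703645706, 0.0811617523431778), 89.46356201171875) -0.008728219172081032
plate+panel ((0.0017844922840595245, -0.0005350932478904724), (0.14479179680347443, 0.1214117780327797), 89.79849243164062) 0.0007352920971581434
plate plane in tool [ 0.0103 -0.0108  0.0008]
```

```bash
python3 -m jog '[[-0.001,0,0.001,0,0,0,0],[-0.001,0,0.002,0,0,0,0],[-0.001,0,0.003,0,0,0,0],[-0.001,0,0.003,0,0,0,0],[-0.001,0,0.003,0,0,0,0]]'; python3 chk.py
```

```text
time: 14.05
position: [0.6142, -0.0296, 0.0994]
ee_rot: [0.105, -0.095, 0.99, 0.011]
force: [-2.2, -0.4, 4.0]
finger_gap: 0.0146
finger_force: 80.5
[ 0.6142 -0.0296  0.0994] Ftool [ 1.3659  0.0811 -4.3876] Ttool [0.0467 0.5322 0.035 ] 14.05
origin [ 0.6175 -0.0289  0.084 ]
panel ((0.003644730895757675, -0.002230454236268997), (0.11250130832195282, 0.08126325160264969), 88.93547821044922) -0.008833661297036981
plate+panel ((0.0029444321990013123, -0.0012598931789398193), (0.12056984752416611, 0.1432207077741623), 0.04071728512644768) 0.00048446324485113164
plate plane in tool [ 0.0089 -0.0112  0.0007]
```

```bash
python3 -m jog '[[0,0,0.001,0,0,0,0],[0,0,0.002,0,0,0,0],[0,0,0.0023,0,0,0,0],[0,0,0.0023,0,0,0,0],[0,0,0.0023,0,0,0,0],[0,0,0.0023,0,0,0,0]]'; python3 chk.py
python3 - <<'E'
from goal import *
p,R,s=pose(); o=p+R.as_matrix()[:,2]*.0158
import numpy as np
im,d=bot.read_camera('side'); P=cloud('side',d)
k=np.array([.2102,.0404,-.0414])
q=(P-o)@R.as_matrix(); m=(abs(q[...,2])<.006)&((abs(q[...,0])>.044)&(abs(q[...,0])<.057)&(abs(q[...,1])<.066)|(abs(q[...,1])>.06)&(abs(q[...,1])<.067)&(abs(q[...,0])<.055))
e=(P[m]@np.array([k[0],k[1],-1])+k[2])/np.sqrt(1+k[0]**2+k[1]**2); print('sink by camera',np.median(e),m.sum(),'tcp based',(o@np.array([k[0],k[1],-1])+k[2])/1.022)
E
ls pics
```

```text
time: 14.7
position: [0.6147, -0.0295, 0.0973]
ee_rot: [0.105, -0.095, 0.99, 0.011]
force: [-5.0, -0.1, 6.4]
finger_gap: 0.0145
finger_force: 80.8
[ 0.6147 -0.0295  0.0973] Ftool [ 3.4821  0.9061 -7.2842] Ttool [0.0085 0.6309 0.0274] 14.7
origin [ 0.6179 -0.0288  0.0819]
panel ((0.0011448673903942108, -0.0017553381621837616), (0.08719334751367569, 0.11282356083393097), 1.3605972528457642) -0.008783355138817924
plate+panel ((0.003247711807489395, -0.00048122555017471313), (0.12147197872400284, 0.14327692985534668), 0.3958216905593872) 0.0006340287169717824
plate plane in tool [ 0.0081 -0.0108  0.0007]
sink by camera 0.005621718511930323 440 tcp based 0.005356497778936769
both2.png
both5.png
crop0.png
side0.png
side1.png
side2.png
side3.png
side4.png
side5.png
side_1295.png
side_1350.png
side_1405.png
side_1470.png
top0.png
top2.png
top3.png
top4.png
top5.png
```

View pics/side_1470.png

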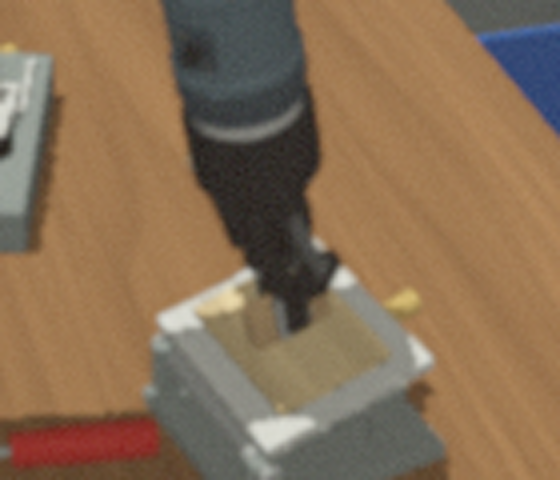

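Run:
```python
from goal import *
p,R,s=pose(); o=p+R.as_matrix()[:,2]*.0158
im,d=bot.read_camera('side'); P=cloud('side',d); q=(P-o)@R.as_matrix()
hsv=cv2.cvtColor(im,cv2.COLOR_RGB2HSV)
Z=(abs(q[...,0])<.065)&(abs(q[...,1])<.075)
m=Z&(hsv[...,1]<50)&(abs(q[...,2])<.005); A=np.c_[q[m][:,:2],np.ones(m.sum())]; print('plate',m.sum(),np.linalg.lstsq(A,q[m][:,2],rcond=None)[0])
m=Z&(abs(q[...,0])<.045)&(abs(q[...,1])<.06)&(hsv[...,1]>60)&(q[...,2]<-.004)&(q[...,2]>-.013); A=np.c_[q[m][:,:2],np.ones(m.sum())]; print('panel',m.sum(),np.linalg.lstsq(A,q[m][:,2],rcond=None)[0])
print(pose()[2]['force'])
c=bot.read_camera('top')[1]; P=cloud('top',c)
for n,x,y in(('bar',.49,.2905),('tab',.507,.339)):
    rect(P,near(P,x,y,.026 if n=='bar' else .02,.062,.09),n)
```

```text
plate 804 [ 0.0053 -0.0021  0.0003]
panel 672 [ 0.0045 -0.0002 -0.0088]
[-4.8888 -0.507   6.5971]
bar 90 c [0.4901 0.2923] size [0.0444 0.01  ] ang 1.2217098368975825
tab 70 c [0.5067 0.3386] size [0.0252 0.0119] ang 1.2271546697462496
```

The side view shows the panel at crop (295,345) lying flush, square and centred on the plate. The two planes agree to about 2 mrad, the plate is sunk about 5 mm at about 9 N, and the lock and knob are in place.

```bash
python3 -c "
from cell import bot
print(bot.finish_job())"
```

```text
the job is handed in; nothing more can be done
None
```

The job is handed in at about 15 s of 54 s (no verdict was returned): the knob is on the mark, the fork lock is home, and the gripped panel is held flush, square and centred to about 1 mm, with the plate sunk about 5 mm at about 9 N; one mistyped row shifted the fingers an extra 31 mm as they released the lock tab, but checks afterwards showed the lock still home and the knob on the mark.

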